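Fit the third tier of the stacking organiser

ROBOT

A 7-joint arm with a two-finger parallel gripper is mounted at the origin on the work surface. World frame = base frame: x ahead of the robot, y to its left, z up, the work surface at z = 0. Lengths are in mm, angles in rad, forces in N, time in s.
With the tool pointing down it reaches from about 350 to 900 mm from the base axis. Payload 7.2 kg.
Tool frame: the origin (TCP) lies on the mounting face of the last link; the fingertips stand 173 mm ahead of it and the grasp point (between the pads) lies 155 mm ahead of it; z points along the fingers, y is the line along which they close (so a half turn about z gives the same grasp; the last joint's range is limited). The gripper opens to 85 mm and grips with 20 to 120 N. Pads are 22 mm wide; open, the fingers measure 114 mm over their backs; the gripper's body (76 mm by 85 mm) begins 54 mm behind the grasp point. The pads swing forward as they close: fully open they stand 13 mm farther back than shut.
Start: joints at [-1.361, 0.411, -0.013, 1.596, 0.006, 1.134, -0.082], TCP at [171.409, 601.034, 404.697] pointing down, gripper open.
Joint ranges: [-2.95, 2.95], [-0.29, 1.99], [-1.47, 1.44], [0.14, 2.54], [-1.03, 4.17], [0.13, 1.85], [-2.86, 2.86]. Speed limits (rad/s): [2.39, 2.39, 3.01, 3.01, 3.14, 3.14, 3.14].

INTERFACE

Orientations are given as a rotation vector (axis times angle).
In Python, from rig import * gives the robot as it stands.
- The arm moves only by the tool servo_tool, never from a script. Its argument "steps" is a list of rows, each an object of numbers: "x", "y", "z": the shift along the world's x, y, z normalised to -1 to 1, where 1 is 150 mm; "rx", "ry", "rz": the turn, a rotation vector about the world's x, y, z normalised to -1 to 1, where 1 is 45 degrees. In form: [{"x": .., "y": .., "z": .., "rx": .., "ry": .., "rz": ..}, ...]. A call has 1 to 10 rows; each row is the pose to reach, as a shift and turn from the pose commanded when the call began; what a row does not reach only later rows make up. A row lasts 1/8 s, in which the tool goes at most 62.5 mm and 10.7 degrees, less where a joint would pass 70% of its speed; a pose out of reach is approached as far as the arm can. A call with a number of a shift or a turn outside -1 to 1 is refused whole. A call with a gripper value outside its range is refused whole. "fingers" is the opening, from -1 (shut) to 1 (fully open), set as the call begins (left out, the last holds). The fingers move at their own pace and stop on an object; the grip force is fixed at half the most. Time passes only in rows, so rows that repeat a pose let the fingers close. It gives the time, the measured TCP pose, the force, the opening and the grip force at its end, in the units of the state.
- observe(): the state, without advancing time (a new reading comes with each control period).
- grab_frame(name): name is "scene" or "top" or "wrist"; returns the picture (384x512x3 uint8, red, green, blue); there is no depth.
- camera_params(name): a dict with "fx", "fy", "cx", "cy" (pixels), "world_from_camera" (4x4, takes a point from camera to world coordinates); the wrist camera has in their place "mount" (4x4, takes a point from camera to tool coordinates, whose origin is the TCP and whose axes are the flange's). Camera axes: x right, y down, z forward; pixel columns grow to the right and rows downward; lengths in mm; the calibration is good to about 2 mm. A picture is of the moment at which its call begins: read the wrist's pose just before it. camera_params takes no time and is no camera call.
- job_done(): hands the job in; it is judged then, once.
The state is a dict: "time_s": time; "q": joint angles; "qvel": joint speeds; "effort": joint torques, N m; "eef_pos": TCP position; "orientation": TCP orientation; "ft_force": force on the tool from outside, world axes, zero at the start; "ft_torque": the same for the moment, N m; "opening": finger opening in mm; "finger_force": force on a finger pad.
Only numpy, scipy, OpenCV 4.12 (cv2) and the standard library are available. Lean on these libraries where they do the work, as an engineer would, in place of code of your own. Each camera call takes 0.05 s, during which the arm holds its last target. There are 200 camera calls.

TASK

Finish putting the blue three-tier organiser together: push the loose blue spacer tube fully down onto the wooden mast, then lower the loose tray, open side up, over the mast by its centre tube until it sits fully home and level on the spacer, squared up with the two trays below. Let go of everything and leave the socket, the mug and the screwdriver where they are.

Things in the scene. Friction and masses are not known exactly. Their poses are not given: they have to be found in the camera images.
- organiser: Lower two tiers of the organiser, translucent blue plastic, fixed. Origin: centre of its underside on the table; z up, x along the trays' long side. Each tray is 170 (x) x 130 (y) mm, 30 mm high; undersides at 0 and 80 mm (upper rim at 110 mm). Blue tubes of 32 mm diameter stand in the middle, the topmost ending at 115 mm; a bare beech mast rises out of it.
- seat (a point): Centre of the upper end of the organiser's topmost blue tube, on the mast's axis, 115 mm above the table: the spacer's lower end comes to rest here. The mast is 20 mm in diameter and rises 63 mm above this point (tip 178 mm above the table), its last 8 mm tapering to 12 mm diameter. Axes as the organiser's.
- spacer: Loose spacer, a plain translucent blue plastic tube open at both ends, standing upright on the table: outer diameter 32 mm, bore 23 mm, 45 mm long, 30 g. Either end may go down. Origin: centre of its underside; z along the tube.
- spacer_mid (a point): Centre of the spacer tube, 22.5 mm above its underside.
- tray: Loose tray, blue, about 160 g, flat on the table, open side up: 170 (x) x 130 (y) mm, walls 30 mm high, 4 mm thick as is the floor. In its middle a tube to grip: 32 mm outside, 23 mm bore right through the floor, top 35 mm above the underside. Origin: centre of the underside; x along the long side, z up. Seated, its underside is 45 mm above the seat. Half a turn makes no difference.
- socket: Chrome socket standing upright on the table, 27 mm diameter, 36 mm high, narrower at its foot. Origin: centre of its underside. To be left alone.
- mug: White ceramic mug, 82 mm diameter, 90 mm high, with steel hinge plates that stand up to about 107 mm; handle along its +y. Origin: centre of its underside. To be left alone.
- screwdriver: Screwdriver with a dark silicone grip lying on the table, 200 mm long along its x, handle towards -x. To be left alone.

How it is judged (in metres and radians):
On the way:
1. the spacer is fully down on the mast, resting on the tube below (horizontal distance between spacer_mid and seat below 0.005 m and z of spacer_mid in the frame of seat between 0.0185 and 0.0265 m and angle between the z axis of spacer and the z axis of organiser, either way round below 0.08 rad), for 0.2 s.
At the end, for the whole second after the job is handed in: Spacer on the mast: centred to 5 mm, upright to 0.08 rad, within 4 mm of fully down on the seat. Tray on the mast above it: centred to 6 mm, level to 0.08 rad, underside 45 mm (+-5) above the seat, long side within 0.17 rad of the trays below (either way round). Both at rest (all of step 1 and horizontal distance between tray and seat below 0.006 m and z of tray in the frame of seat between 0.04 and 0.05 m and angle between tray's own z axis and vertical below 0.08 rad and angle between the x axis of tray and the x axis of organiser, either way round below 0.17 rad and linear speed of each of tray, spacer below 0.02 m/s); the robot touches nothing.
It fails at once if the socket is moved by more than 30 mm (distance of socket from where it was at the start of the episode above 0.03 m).
It fails at once if the mug is moved by more than 30 mm (distance of mug from where it was at the start of the episode above 0.03 m).
It fails at once if the screwdriver is moved by more than 30 mm (distance of screwdriver from where it was at the start of the episode above 0.03 m).
It also fails if it takes over 62 s, if anything falls off the work surface, if the arm or the gripper's body presses on something with over 40 N, if the wrist force passes 120 N, or if a joint passes its speed limit or range.

## Working session

There is one attempt and no reset: what is moved stays moved. The work goes in short steps, Python scripts to look and compute and a tool call to move; the robot and the scene stay as the last step left them, time stands still between calls to the robot, and variables do not carry over. Pictures are saved under pics/ and viewed, at most 10 in all, crops included, and the job is handed in when it is done.

Besides the shell and the picture viewer there is one more tool, called by a JSON object that holds its "op" and its "data". servo_tool: Moves the arm, as the interface text tells. Scaled input: -1 to 1 covers 150 mm each way for a shift and 45 degrees each way for a turn. Its arguments: {"type":"object","properties":{"steps":{"type":"array","items":{"type":"object","properties":{"x":{"type":"number"},"y":{"type":"number"},"z":{"type":"number"},"rx":{"type":"number"},"ry":{"type":"number"},"rz":{"type":"number"}}}},"fingers":{"type":"number"}},"required":["steps"]}

```bash
mkdir -p pics; cat > h.py <<'E'
from rig import *
import numpy as np, cv2
E
python3 - <<'E'
from h import *
s=observe(); print(s)
for n in("scene","top"):
    im=grab_frame(n); cv2.imwrite(f"pics/{n}0.png",im[:,:,::-1]); print(n,camera_params(n))
print(camera_params("wrist"))
a=cv2.imread("pics/scene0.png");b=cv2.imread("pics/top0.png")
E
```

```text
{'time_s': 0.0, 'q': array([-1.36120717,  0.41187811, -0.01273692,  1.59704937,  0.00558221,
        1.1343167 , -0.08223687]), 'qvel': array([ 0.00125355, -0.00013765,  0.00091101,  0.00046203,  0.00016286,
        0.00136139,  0.00026749]), 'effort': array([ 8.65704146e-05, -6.00619626e+01,  6.81594405e-01, -2.99409610e+01,
        1.36788067e-02,  1.05668628e-02,  2.96864698e-06]), 'eef_pos': array([171.33850241, 600.82196265, 403.86411351]), 'orientation': array([-4.34924866e-01, -3.11120371e+00,  2.52982058e-03]), 'ft_force': array([-0.39876419, -0.24144505, -1.14637217]), 'ft_torque': array([-0.00863013, -0.00600322, -0.00503545]), 'finger_force': 0.0, 'opening': 85.52660477322777}
scene {'fx': 473.00456755515194, 'fy': 473.00456755515194, 'cx': 262.3748698588911, 'cy': 190.6734221539105, 'world_from_camera': array([[-1.41981553e-01,  7.60279268e-01, -6.33890111e-01,
         1.25792114e+03],
       [ 9.89826683e-01,  1.14988166e-01, -8.37905664e-02,
         1.00067366e+02],
       [ 9.18563060e-03, -6.39338061e-01, -7.68870905e-01,
         9.24375544e+02],
       [ 0.0000000
[... 291 characters left out ...]
.99879346e-01,  1.19664829e-02, -9.90434756e-03,
         1.72617170e+01],
       [ 9.45898082e-03, -3.67180371e-02, -9.99280898e-01,
         9.44465736e+02],
       [ 0.00000000e+00,  0.00000000e+00,  0.00000000e+00,
         1.00000000e+00]])}
{'fx': 296.4063336731676, 'fy': 296.4063336731676, 'cx': 257.54476426396883, 'cy': 192.31004186650821, 'mount': array([[-3.86971151e-04, -9.63850783e-01, -2.66442337e-01,
         6.72958571e+01],
       [ 9.99999414e-01, -6.42299910e-04,  8.71146636e-04,
        -8.56717566e-02],
       [-1.01079126e-03, -2.66441844e-01,  9.63850467e-01,
         2.94406554e+01],
       [ 0.00000000e+00,  0.00000000e+00,  0.00000000e+00,
         1.00000000e+00]])}
```

View pics/scene0.png

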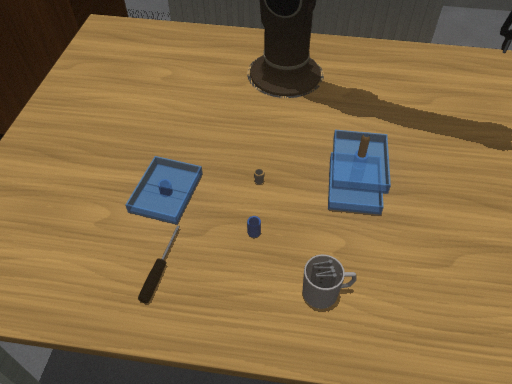

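View pics/top0.png

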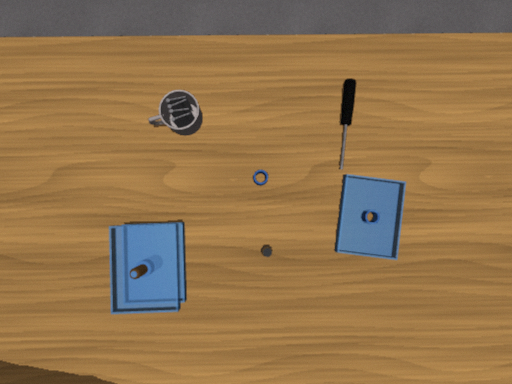

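The scene picture shows the spacer at about (254,227), the tray tube at (166,187) and the mast tip at (364,140). In the top view they are at (261,177), (370,216) and about (135,273). I'll enlarge those spots.

```bash
python3 - <<'E'
from h import *
S=cv2.imread("pics/scene0.png");T=cv2.imread("pics/top0.png")
def c(im,x,y,r,W=266,H=300):
    p=im[y-r:y+r,x-int(r*W/H):x+int(r*W/H)]; return cv2.resize(p,(W,H),interpolation=cv2.INTER_CUBIC)
pts=[(S,254,227,20),(S,166,187,20),(S,364,150,30),(T,261,177,15),(T,370,216,20),(T,142,268,30)]
t=[c(*p) for p in pts]
cv2.imwrite("pics/mos.png",np.vstack([np.hstack(t[:3]),np.hstack(t[3:])]))
hsv=cv2.cvtColor(T,cv2.COLOR_BGR2HSV); m=cv2.inRange(hsv,(95,90,40),(130,255,255))
m=cv2.morphologyEx(m,cv2.MORPH_CLOSE,np.ones((5,5)))
cs,_=cv2.findContours(m,cv2.RETR_EXTERNAL,cv2.CHAIN_APPROX_NONE)
for k in cs:
    if cv2.contourArea(k)>50: print(cv2.minAreaRect(k),cv2.boxPoints(cv2.minAreaRect(k)).round(1).tolist())
E
```

```text
((147.01605224609375, 267.47406005859375), (88.6270523071289, 74.94000244140625), 88.05851745605469) [[108.0999984741211, 224.5], [183.0, 221.89999389648438], [186.0, 310.5], [111.0999984741211, 313.0]]
((369.98065185546875, 216.55862426757812), (61.73773193359375, 77.66849517822266), 6.952957630157471) [[334.6000061035156, 251.39999389648438], [344.0, 174.3000030517578], [405.29998779296875, 181.6999969482422], [395.8999938964844, 258.79998779296875]]
((260.0, 177.0), (14.0, 14.0), 90.0) [[253.0, 170.0], [267.0, 170.0], [267.0, 184.0], [253.0, 184.0]]
```

View pics/mos.png

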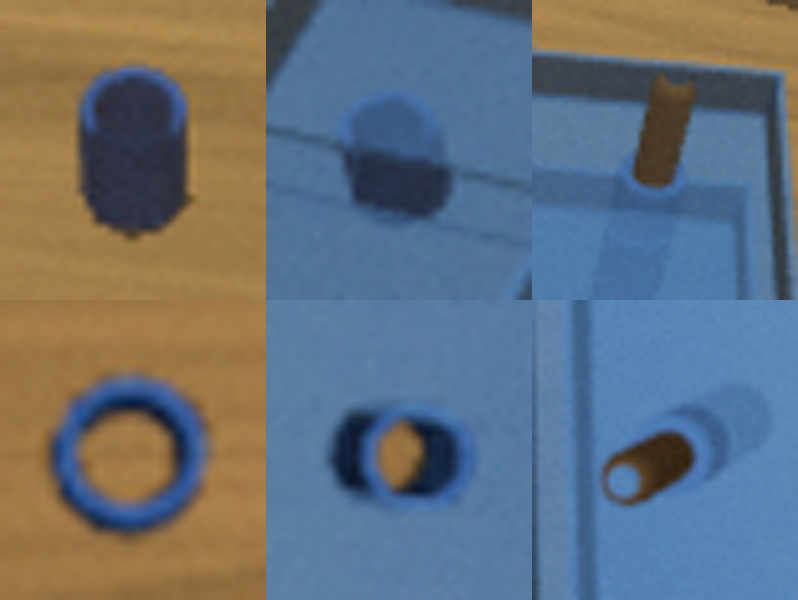

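The mosaic shows the spacer's top ring, the tray's tube ring, and the mast tip and seat ring clearly. I'll triangulate the centres I picked.

```bash
cat >> h.py <<'E'
def ray(K,W,p):
    d=W[:3,:3]@np.array([(p[0]-K['cx'])/K['fx'],(p[1]-K['cy'])/K['fy'],1]); return W[:3,3],d/np.linalg.norm(d)
def tri(rays):
    A=0;b=0
    for o,d in rays:
        P=np.eye(3)-np.outer(d,d); A=A+P; b=b+P@o
    x=np.linalg.solve(A,b); return x.round(1),[round(float(np.linalg.norm((np.eye(3)-np.outer(d,d))@(x-o))),1) for o,d in rays]
def atz(r,z): o,d=r; return (o+d*(z-o[2])/d[2]).round(1)
def fix(n,p): K=camera_params(n); return ray(K,K['world_from_camera'],p)
E
python3 - <<'E'
from h import *
for n,s,t,z in [("spacer top",(253.5,220.4),(260.2,176.8),45),("tray tube top",(164.4,183.4),(371.9,216.2),35),("tip",(364.9,135.8),(133.9,273.9),178),("seat",(361.5,154.1),(146.4,266.9),115)]:
    a,b=fix("scene",s),fix("top",t); print(n,tri([a,b]),atz(a,z),atz(b,z))
for c in [[334.6,251.4],[344,174.3],[405.3,181.7],[395.9,258.8]]: print(atz(fix("top",c),30))
for c in [[108.1,224.5],[183,221.9],[186,310.5],[111,313]]: print(atz(fix("top",c),110),atz(fix("top",c),30))
print(atz(fix("top",(266.5,250.5)),36), atz(fix("top",(180,110)),90))
E
```

```text
spacer top (array([623.8,  -3.1,  45. ]), [0.3, 0.3]) [623.9  -3.3  45. ] [623.8  -2.8  45. ]
tray tube top (array([ 537.3, -240.3,   34.6]), [0.5, 0.5]) [ 537.8 -239.6   35. ] [ 537.4 -240.6   35. ]
tip (array([443.1, 227.7, 174.9]), [0.6, 0.6]) [446.7 226.6 178. ] [443.5 227.5 178. ]
seat (array([446.8, 224.7, 117.2]), [4.4, 4.4]) [443.  229.5 115. ] [447.1 220.7 115. ]
[ 463.1 -160.3   30. ]
[ 628.2 -183.8   30. ]
[ 610.7 -315.9   30. ]
[ 445.6 -291.5   30. ]
[529.5 296.1 110. ] [526.7 322.8  30. ]
[532.7 150.4 110. ] [530.2 163.2  30. ]
[361.4 145.7 110. ] [342.4 158.   30. ]
[358.7 290.4 110. ] [339.5 316.6  30. ]
[467.5 -14.4  36. ] [757.5 158.3  90. ]
```

Both views agree to within about 1 mm on the spacer, tray and tip. I'll go via the mast so the wrist camera can check it.

{"op": "servo_tool", "data": {"steps": [{"x": 0.3,"y": -0.35,"rz": 0.1},{"x": 0.6,"y": -0.7,"rz": 0.2},{"x": 0.9,"y": -1,"rz": 0.35},{"x": 0.9,"y": -1,"rz": 0.35},{"x": 0.9,"y": -1,"rz": 0.35}], "fingers": 0.4}}

```text
invalid input
```

{"op": "servo_tool", "data": {"steps": [{"x": 0.3,"y": -0.35},{"x": 0.6,"y": -0.7},{"x": 0.93,"y": -1},{"x": 0.93,"y": -1},{"x": 0.93,"y": -1},{"x": 0.93,"y": -1},{"x": 0.93,"y": -1}]}}

```text
invalid input
```

```bash
cat >> h.py <<'E'
from scipy.spatial.transform import Rotation as Ro
def wr(s):
    W=np.eye(4); W[:3,:3]=Ro.from_rotvec(s['orientation']).as_matrix(); W[:3,3]=s['eef_pos']; return W@camera_params("wrist")['mount']
def snap(n):
    s=observe(); im=grab_frame("wrist")[:,:,::-1]; cv2.imwrite(f"pics/{n}.png",im); np.save(f"pics/{n}.npy",wr(s)); return s
def wray(n,p): return ray(camera_params("wrist"),np.load(f"pics/{n}.npy"),p)
def proj(n,P):
    K=camera_params("wrist"); c=np.linalg.inv(np.load(f"pics/{n}.npy"))@np.append(P,1); return [round(K['fx']*c[0]/c[2]+K['cx'],1),round(K['fy']*c[1]/c[2]+K['cy'],1)]
E
python3 - <<'E'
from h import *
s=snap("w1"); print(s['time_s'],s['eef_pos'],s['orientation'],s['opening'])
print(proj("w1",[444,227.5,178]),proj("w1",[444,227.5,115]))
a=cv2.imread("pics/w1.png"); cv2.imwrite("pics/w1b.png",cv2.resize(a,(800,600),interpolation=cv2.INTER_CUBIC))
E
```

```text
0.1 [171.34777493 600.86039445 403.92176316] [-4.34806757e-01 -3.11127024e+00  2.29228664e-03] 85.13551106416482
[np.float64(-18.7), np.float64(546.4)] [np.float64(27.2), np.float64(473.9)]
```

View pics/w1b.png

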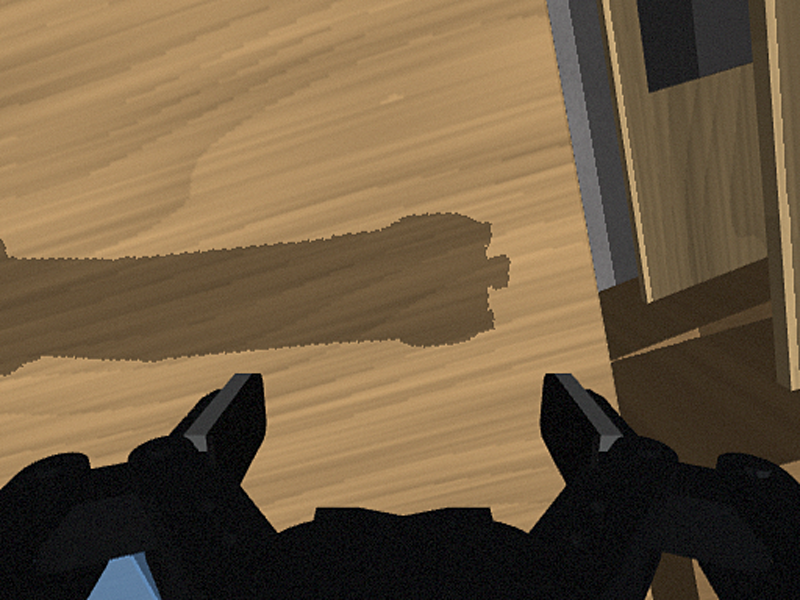

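The invalid input came from the call, so nothing moved. The picture shows only the table, and the fingers at the lower edge. I'll retry with every key given.

{"op": "servo_tool", "data": {"steps": [{"x": 0.3,"y": -0.35,"z": 0.0,"rx": 0.0,"ry": 0.0,"rz": 0.1},{"x": 0.6,"y": -0.7,"z": 0.0,"rx": 0.0,"ry": 0.0,"rz": 0.2},{"x": 0.9,"y": -0.99,"z": 0.0,"rx": 0.0,"ry": 0.0,"rz": 0.35},{"x": 0.9,"y": -0.99,"z": 0.0,"rx": 0.0,"ry": 0.0,"rz": 0.35},{"x": 0.9,"y": -0.99,"z": 0.0,"rx": 0.0,"ry": 0.0,"rz": 0.35}], "fingers": 0.4}}

```text
time_s: 0.78
eef_pos: [307.0, 452.0, 404.7]
orientation: [-0.009, -3.141, -0.0]
ft_force: [-0.3, 0.6, -0.1]
opening: 60.0
finger_force: 0.0
```

{"op": "servo_tool", "data": {"steps": [{"x": 0.25,"y": -0.35,"z": 0.0,"rx": 0.0,"ry": 0.0,"rz": 0.0},{"x": 0.55,"y": -0.75,"z": 0.0,"rx": 0.0,"ry": 0.0,"rz": 0.0},{"x": 0.8,"y": -0.99,"z": 0.0,"rx": 0.0,"ry": 0.0,"rz": 0.0},{"x": 0.8,"y": -0.99,"z": 0.0,"rx": 0.0,"ry": 0.0,"rz": 0.0}]}}

```text
time_s: 1.27
eef_pos: [428.5, 302.0, 404.7]
orientation: [0.013, 3.141, -0.001]
ft_force: [0.0, 0.1, 0.3]
opening: 59.8
finger_force: 0.0
```

{"op": "servo_tool", "data": {"steps": [{"x": 0.3,"y": -0.5,"z": 0.0,"rx": 0.0,"ry": 0.0,"rz": 0.0},{"x": 0.3,"y": -0.5,"z": 0.0,"rx": 0.0,"ry": 0.0,"rz": 0.0},{"x": 0.3,"y": -0.5,"z": 0.0,"rx": 0.0,"ry": 0.0,"rz": 0.0},{"x": 0.3,"y": -0.5,"z": 0.0,"rx": 0.0,"ry": 0.0,"rz": 0.0}]}}

```text
time_s: 1.78
eef_pos: [470.3, 231.6, 404.5]
orientation: [0.0, -3.141, -0.001]
ft_force: [-1.0, 0.1, -0.3]
opening: 59.9
finger_force: 0.0
```

```bash
python3 - <<'E'
from h import *
s=snap("w2"); print(s['time_s'],s['eef_pos'],s['orientation'],s['opening'])
print(proj("w2",[444,227.5,178]),proj("w2",[444,227.5,115]))
a=cv2.imread("pics/w2.png"); cv2.imwrite("pics/w2b.png",cv2.resize(a,(800,600),interpolation=cv2.INTER_CUBIC))
E
```

```text
1.775 [470.33469466 231.62796909 404.46574367] [ 4.26908251e-04 -3.14076715e+00 -1.27985383e-03] 59.90955035493296
[np.float64(251.1), np.float64(173.3)] [np.float64(252.5), np.float64(158.8)]
```

View pics/w2b.png

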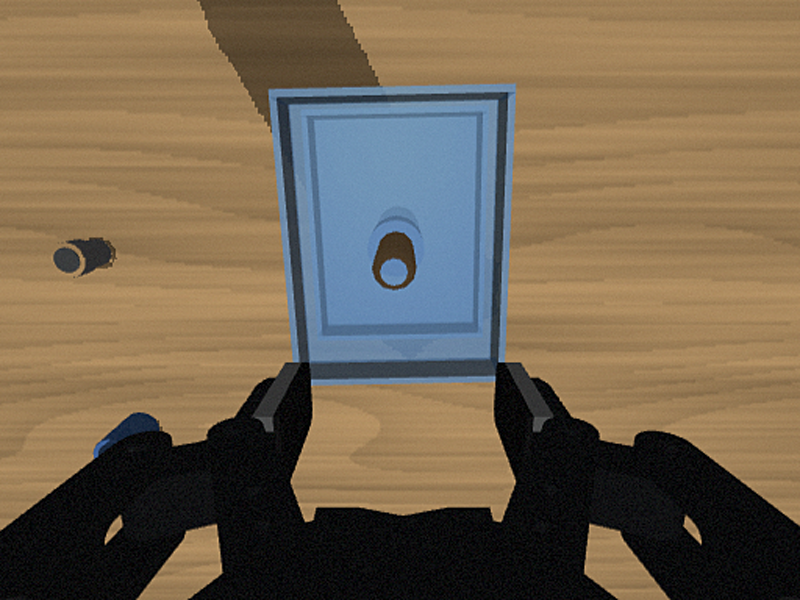

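The wrist picture shows the mast tip at (252,173), the seat ring at about (253.5,156) and the upper rim corners, in 512-px units, at about (173,58), (330,54) and (318,243). This matches the prediction. Next, the yaw and position.

```bash
python3 - <<'E'
from h import *
f=lambda x,y:(x/1.5625,y/1.5625)
print(atz(wray("w2",f(394,271)),178),tri([wray("w2",f(394,271)),fix("top",(133.9,273.9)),fix("scene",(364.9,135.8))]))
print(atz(wray("w2",f(396.5,244)),115))
for c in [(270,90),(516,85),(497,380),(310,384)]: print(atz(wray("w2",f(*c)),110))
# fit rim edges via lines
P=[atz(wray("w2",f(*c)),110) for c in [(270,90),(516,85),(497,380),(310,384)]]
print(np.degrees(np.arctan2(*(P[2]-P[1])[1::-1])),np.degrees(np.arctan2(*(P[3]-P[0])[1::-1])),np.degrees(np.arctan2(*(P[0]-P[1])[:2])),np.mean(P,0))
E
```

```text
[444.1 228.2 178. ] (array([443.9, 227.7, 175.9]), [0.7, 0.8, 0.8])
[441.7 228.6 115. ]
[360.9 162.2 110. ]
[358.5 291.8 110. ]
[527.6 291.  110. ]
[530.2 174.3 110. ]
-0.27106021081086773 4.088021841448225 178.9390883097358 [444.3   229.825 110.   ]
```

The mast is at (444,228) with yaw about +0.7°. The tray yaw is about -8.1°. Next I'll fetch the spacer.

{"op": "servo_tool", "data": {"steps": [{"x": 0.3,"y": -0.3,"z": -0.15,"rx": 0.0,"ry": 0.0,"rz": 0.0},{"x": 0.6,"y": -0.6,"z": -0.3,"rx": 0.0,"ry": 0.0,"rz": 0.0},{"x": 0.99,"y": -0.99,"z": -0.5,"rx": 0.0,"ry": 0.0,"rz": 0.0},{"x": 0.99,"y": -0.99,"z": -0.5,"rx": 0.0,"ry": 0.0,"rz": 0.0},{"x": 0.99,"y": -0.99,"z": -0.5,"rx": 0.0,"ry": 0.0,"rz": 0.0}]}}

```text
time_s: 2.45
eef_pos: [620.7, 79.7, 328.0]
orientation: [-0.008, -3.14, 0.002]
ft_force: [0.3, 0.6, -0.1]
opening: 59.9
finger_force: 0.0
```

{"op": "servo_tool", "data": {"steps": [{"x": 0.026,"y": -0.3,"z": -0.1,"rx": 0.0,"ry": 0.0,"rz": 0.0},{"x": 0.026,"y": -0.555,"z": -0.25,"rx": 0.0,"ry": 0.0,"rz": 0.0},{"x": 0.026,"y": -0.555,"z": -0.25,"rx": 0.0,"ry": 0.0,"rz": 0.0},{"x": 0.026,"y": -0.555,"z": -0.25,"rx": 0.0,"ry": 0.0,"rz": 0.0},{"x": 0.026,"y": -0.555,"z": -0.25,"rx": 0.0,"ry": 0.0,"rz": 0.0}]}}

```text
time_s: 3.08
eef_pos: [624.0, -0.2, 292.9]
orientation: [-0.0, 3.141, 0.002]
ft_force: [0.2, 0.3, -0.4]
opening: 60.1
finger_force: 0.0
```

```bash
python3 - <<'E'
from h import *
s=snap("w3"); print(s['time_s'],s['eef_pos'],s['orientation'],s['opening'])
print(proj("w3",[623.8,-3,45]),proj("w3",[623.8,-3,0]))
a=cv2.imread("pics/w3.png")[120:360,100:420]; cv2.imwrite("pics/w3b.png",cv2.resize(a,(800,600),interpolation=cv2.INTER_CUBIC))
E
```

```text
3.075 [ 6.23981778e+02 -1.57623158e-01  2.92903722e+02] [-4.78670413e-04  3.14050719e+00  2.12139125e-03] 60.14281026587371
[np.float64(253.3), np.float64(200.3)] [np.float64(253.9), np.float64(185.9)]
```

View pics/w3b.png

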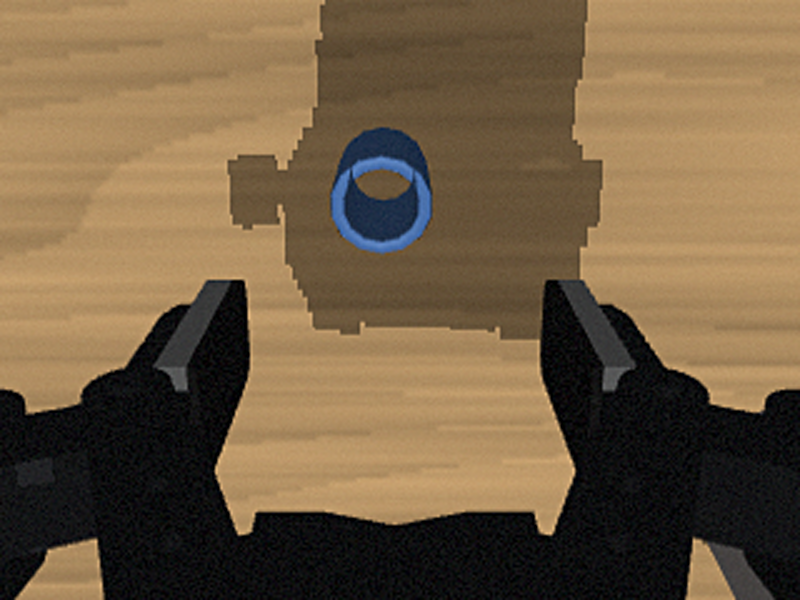

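The spacer's ring centre is at (252.8,201.2), against a prediction of (253.3,200.3), so we are above it within 1 mm. Now to descend and grip.

{"op": "servo_tool", "data": {"steps": [{"x": 0.004,"y": 0.0,"z": -0.3,"rx": 0.0,"ry": 0.0,"rz": 0.0},{"x": 0.004,"y": 0.0,"z": -0.6,"rx": 0.0,"ry": 0.0,"rz": 0.0},{"x": 0.004,"y": 0.0,"z": -0.72,"rx": 0.0,"ry": 0.0,"rz": 0.0},{"x": 0.004,"y": 0.0,"z": -0.72,"rx": 0.0,"ry": 0.0,"rz": 0.0},{"x": 0.004,"y": 0.0,"z": -0.72,"rx": 0.0,"ry": 0.0,"rz": 0.0},{"x": 0.004,"y": 0.0,"z": -0.72,"rx": 0.0,"ry": 0.0,"rz": 0.0}]}}

```text
time_s: 3.88
eef_pos: [625.2, -2.7, 185.9]
orientation: [0.005, 3.139, 0.0]
ft_force: [0.0, 0.4, 0.2]
opening: 60.0
finger_force: 0.0
```

{"op": "servo_tool", "data": {"steps": [{"x": 0.0,"y": 0.0,"z": 0.0,"rx": 0.0,"ry": 0.0,"rz": 0.0},{"x": 0.0,"y": 0.0,"z": 0.0,"rx": 0.0,"ry": 0.0,"rz": 0.0},{"x": 0.0,"y": 0.0,"z": 0.0,"rx": 0.0,"ry": 0.0,"rz": 0.0},{"x": 0.0,"y": 0.0,"z": 0.0,"rx": 0.0,"ry": 0.0,"rz": 0.0},{"x": 0.0,"y": 0.0,"z": 0.0,"rx": 0.0,"ry": 0.0,"rz": 0.0},{"x": 0.0,"y": 0.0,"z": 0.0,"rx": 0.0,"ry": 0.0,"rz": 0.0}], "fingers": -1.0}}

```text
time_s: 4.62
eef_pos: [624.8, -2.8, 185.1]
orientation: [0.005, 3.14, 0.0]
ft_force: [-1.4, -0.2, 6.8]
opening: 29.8
finger_force: 59.4
```

{"op": "servo_tool", "data": {"steps": [{"x": 0.0,"y": 0.0,"z": 0.3,"rx": 0.0,"ry": 0.0,"rz": 0.0},{"x": 0.0,"y": 0.0,"z": 0.6,"rx": 0.0,"ry": 0.0,"rz": 0.0},{"x": -0.2,"y": 0.2,"z": 0.9,"rx": 0.0,"ry": 0.0,"rz": 0.0},{"x": -0.4,"y": 0.5,"z": 0.99,"rx": 0.0,"ry": 0.0,"rz": 0.0},{"x": -0.6,"y": 0.8,"z": 0.99,"rx": 0.0,"ry": 0.0,"rz": 0.0},{"x": -0.6,"y": 0.8,"z": 0.99,"rx": 0.0,"ry": 0.0,"rz": 0.0}]}}

```text
time_s: 5.38
eef_pos: [532.2, 121.6, 333.0]
orientation: [0.007, -3.141, -0.004]
ft_force: [0.1, 0.0, -0.5]
opening: 30.0
finger_force: 59.3
```

{"op": "servo_tool", "data": {"steps": [{"x": -0.05,"y": 0.05,"z": 0.35,"rx": 0.0,"ry": 0.0,"rz": 0.0},{"x": -0.3,"y": 0.35,"z": 0.35,"rx": 0.0,"ry": 0.0,"rz": 0.0},{"x": -0.5,"y": 0.6,"z": 0.35,"rx": 0.0,"ry": 0.0,"rz": 0.0},{"x": -0.602,"y": 0.738,"z": 0.35,"rx": 0.0,"ry": 0.0,"rz": 0.0},{"x": -0.602,"y": 0.738,"z": 0.35,"rx": 0.0,"ry": 0.0,"rz": 0.0},{"x": -0.602,"y": 0.738,"z": 0.35,"rx": 0.0,"ry": 0.0,"rz": 0.0},{"x": -0.602,"y": 0.738,"z": 0.35,"rx": 0.0,"ry": 0.0,"rz": 0.0},{"x": -0.602,"y": 0.738,"z": 0.35,"rx": 0.0,"ry": 0.0,"rz": 0.0}]}}

```text
time_s: 6.38
eef_pos: [444.7, 227.2, 385.1]
orientation: [-0.007, -3.142, 0.0]
ft_force: [-0.5, -0.5, -0.3]
opening: 30.2
finger_force: 59.3
```

```bash
python3 - <<'E'
from h import *
s=snap("w4"); print(s['time_s'],s['eef_pos'],s['orientation'],s['opening'],s['ft_force'])
e=s['eef_pos']
print(proj("w4",[444,228,178]),"ring pred",proj("w4",[e[0],e[1],e[2]-140]),proj("w4",[e[0],e[1],e[2]-185]))
a=cv2.imread("pics/w4.png")[140:260,178:338]; cv2.imwrite("pics/w4b.png",cv2.resize(a,(800,600),interpolation=cv2.INTER_CUBIC))
E
```

```text
6.375 [444.65654664 227.20357072 385.09469906] [-7.10501160e-03 -3.14156385e+00  4.01759602e-04] 30.188629990565875 [-0.47525064 -0.50410513 -0.32630431]
[np.float64(258.9), np.float64(218.8)] ring pred [np.float64(257.8), np.float64(276.6)] [np.float64(257.7), np.float64(233.6)]
```

View pics/w4b.png

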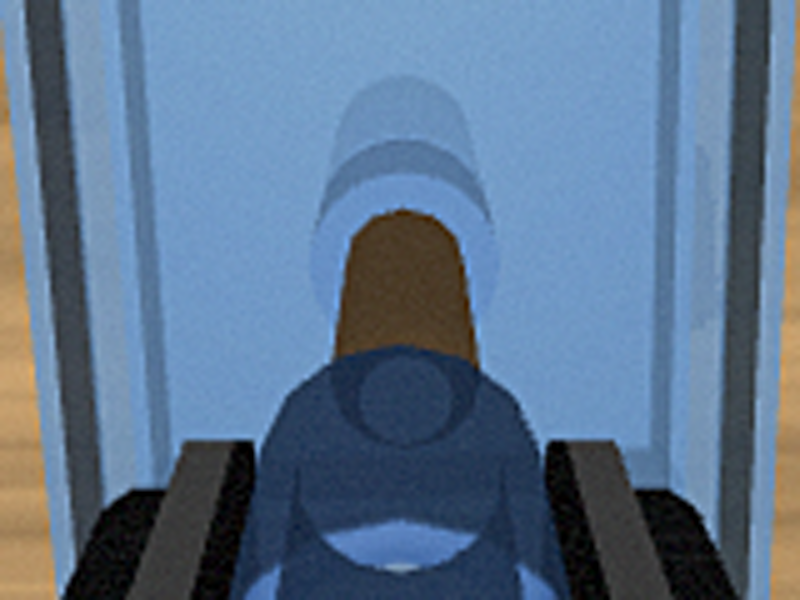

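The tip shows through the tube at (258.8,220.4), against a prediction of (258.9,218.8), so it's aligned to about 1 mm. I'll lower the spacer slowly.

{"op": "servo_tool", "data": {"steps": [{"x": 0.003,"y": 0.0,"z": -0.06,"rx": 0.0,"ry": 0.0,"rz": 0.0},{"x": 0.003,"y": 0.0,"z": -0.12,"rx": 0.0,"ry": 0.0,"rz": 0.0},{"x": 0.003,"y": 0.0,"z": -0.16,"rx": 0.0,"ry": 0.0,"rz": 0.0},{"x": 0.003,"y": 0.0,"z": -0.2,"rx": 0.0,"ry": 0.0,"rz": 0.0},{"x": 0.003,"y": 0.0,"z": -0.24,"rx": 0.0,"ry": 0.0,"rz": 0.0},{"x": 0.003,"y": 0.0,"z": -0.24,"rx": 0.0,"ry": 0.0,"rz": 0.0}]}}

```text
time_s: 7.18
eef_pos: [444.4, 228.0, 348.7]
orientation: [-0.004, -3.141, 0.001]
ft_force: [1.1, -1.0, -0.2]
opening: 30.1
finger_force: 59.3
```

{"op": "servo_tool", "data": {"steps": [{"x": 0.0,"y": 0.0,"z": -0.06,"rx": 0.0,"ry": 0.0,"rz": 0.0},{"x": 0.0,"y": 0.0,"z": -0.12,"rx": 0.0,"ry": 0.0,"rz": 0.0},{"x": 0.0,"y": 0.0,"z": -0.18,"rx": 0.0,"ry": 0.0,"rz": 0.0},{"x": 0.0,"y": 0.0,"z": -0.24,"rx": 0.0,"ry": 0.0,"rz": 0.0},{"x": 0.0,"y": 0.0,"z": -0.3,"rx": 0.0,"ry": 0.0,"rz": 0.0},{"x": 0.0,"y": 0.0,"z": -0.31,"rx": 0.0,"ry": 0.0,"rz": 0.0},{"x": 0.0,"y": 0.0,"z": -0.31,"rx": 0.0,"ry": 0.0,"rz": 0.0}]}}

```text
time_s: 8.05
eef_pos: [444.6, 228.0, 302.7]
orientation: [-0.005, -3.142, 0.0]
ft_force: [0.4, 0.5, 0.2]
opening: 30.0
finger_force: 59.3
```

{"op": "servo_tool", "data": {"steps": [{"x": 0.0,"y": 0.0,"z": -0.015,"rx": 0.0,"ry": 0.0,"rz": 0.0},{"x": 0.0,"y": 0.0,"z": -0.03,"rx": 0.0,"ry": 0.0,"rz": 0.0},{"x": 0.0,"y": 0.0,"z": -0.03,"rx": 0.0,"ry": 0.0,"rz": 0.0},{"x": 0.0,"y": 0.0,"z": -0.03,"rx": 0.0,"ry": 0.0,"rz": 0.0}]}}

```text
time_s: 8.55
eef_pos: [444.7, 228.0, 300.0]
orientation: [0.005, 3.141, 0.002]
ft_force: [-4.3, -3.8, 17.4]
opening: 29.5
finger_force: 61.7
```

It seated with about 17 N of contact at the expected height. Now release and rise.

{"op": "servo_tool", "data": {"steps": [{"x": 0.0,"y": 0.0,"z": 0.01,"rx": 0.0,"ry": 0.0,"rz": 0.0},{"x": 0.0,"y": 0.0,"z": 0.01,"rx": 0.0,"ry": 0.0,"rz": 0.0},{"x": 0.0,"y": 0.0,"z": 0.01,"rx": 0.0,"ry": 0.0,"rz": 0.0},{"x": 0.0,"y": 0.0,"z": 0.01,"rx": 0.0,"ry": 0.0,"rz": 0.0},{"x": 0.0,"y": 0.0,"z": 0.1,"rx": 0.0,"ry": 0.0,"rz": 0.0},{"x": 0.0,"y": 0.0,"z": 0.35,"rx": 0.0,"ry": 0.0,"rz": 0.0},{"x": 0.0,"y": 0.0,"z": 0.6,"rx": 0.0,"ry": 0.0,"rz": 0.0},{"x": 0.0,"y": 0.0,"z": 0.6,"rx": 0.0,"ry": 0.0,"rz": 0.0},{"x": 0.2,"y": 0.0,"z": 0.7,"rx": 0.0,"ry": 0.0,"rz": 0.0},{"x": 0.2,"y": 0.0,"z": 0.7,"rx": 0.0,"ry": 0.0,"rz": 0.0}], "fingers": 0.4}}

```text
time_s: 9.8
eef_pos: [476.0, 227.7, 404.0]
orientation: [0.007, 3.139, 0.001]
ft_force: [-0.7, 0.5, -0.0]
opening: 59.6
finger_force: 0.0
```

```bash
python3 - <<'E'
from h import *
s=snap("w5"); print(s['time_s'],s['eef_pos'],s['orientation'],s['opening'],s['ft_force'])
sc=grab_frame("scene")[:,:,::-1]
print(proj("w5",[444.5,228,178]),proj("w5",[444.5,228,160]))
a=cv2.resize(cv2.imread("pics/w5.png")[90:270,158:358],(400,360),interpolation=cv2.INTER_CUBIC); b=cv2.resize(sc[110:200,314:414],(400,360),interpolation=cv2.INTER_CUBIC)
cv2.imwrite("pics/w5b.png",np.hstack([a,b]))
E
```

```text
9.8 [475.96342044 227.6917981  404.02881041] [6.86943813e-03 3.13944686e+00 9.77112634e-04] 59.57119670152194 [-0.6623414   0.47155634 -0.03125984]
[np.float64(257.5), np.float64(165.0)] [np.float64(257.5), np.float64(160.6)]
```

View pics/w5b.png

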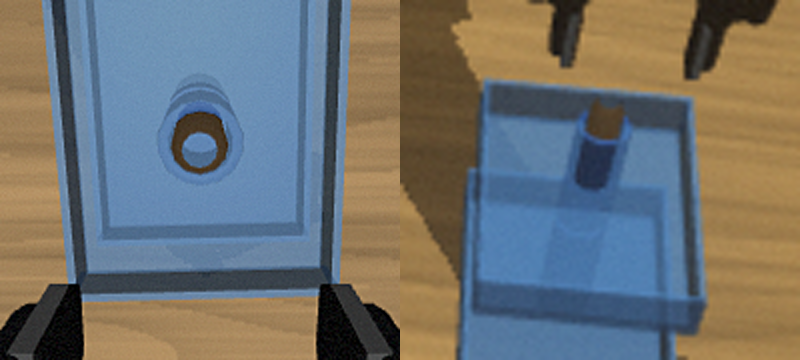

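The spacer sits on the tube with about 18 mm of mast above it. Its ring centre is at (259,161), as expected. Next I'll head for the tray.

{"op": "servo_tool", "data": {"steps": [{"x": 0.08,"y": -0.4,"z": 0.0,"rx": 0.0,"ry": 0.0,"rz": 0.0},{"x": 0.14,"y": -0.8,"z": 0.0,"rx": 0.0,"ry": 0.0,"rz": 0.0},{"x": 0.2,"y": -0.99,"z": 0.0,"rx": 0.0,"ry": 0.0,"rz": 0.0}]}}

```text
time_s: 10.28
eef_pos: [503.7, 76.2, 402.6]
orientation: [-0.009, -3.14, 0.001]
ft_force: [0.6, 0.1, -0.3]
opening: 59.9
finger_force: 0.0
```

{"op": "servo_tool", "data": {"steps": [{"x": 0.1,"y": -0.4,"z": -0.1,"rx": 0.0,"ry": 0.0,"rz": -0.05},{"x": 0.2,"y": -0.8,"z": -0.2,"rx": 0.0,"ry": 0.0,"rz": -0.09},{"x": 0.2,"y": -0.99,"z": -0.3,"rx": 0.0,"ry": 0.0,"rz": -0.09}]}}

```text
time_s: 10.65
eef_pos: [534.0, -71.9, 357.2]
orientation: [-0.121, -3.138, 0.001]
ft_force: [0.2, 0.8, 0.3]
opening: 59.9
finger_force: 0.0
```

{"op": "servo_tool", "data": {"steps": [{"x": 0.019,"y": -0.4,"z": -0.1,"rx": 0.0,"ry": 0.0,"rz": -0.05},{"x": 0.019,"y": -0.8,"z": -0.2,"rx": 0.0,"ry": 0.0,"rz": -0.09},{"x": 0.019,"y": -0.99,"z": -0.4,"rx": 0.0,"ry": 0.0,"rz": -0.09},{"x": 0.019,"y": -0.99,"z": -0.4,"rx": 0.0,"ry": 0.0,"rz": -0.09}]}}

```text
time_s: 11.15
eef_pos: [535.3, -219.2, 295.4]
orientation: [-0.233, -3.127, -0.0]
ft_force: [-0.1, 0.2, -0.0]
opening: 60.3
finger_force: 0.0
```

{"op": "servo_tool", "data": {"steps": [{"x": 0.0,"y": -0.152,"z": 0.0,"rx": 0.0,"ry": 0.0,"rz": 0.0},{"x": 0.0,"y": -0.152,"z": 0.0,"rx": 0.0,"ry": 0.0,"rz": 0.0},{"x": 0.0,"y": -0.152,"z": 0.0,"rx": 0.0,"ry": 0.0,"rz": 0.0},{"x": 0.0,"y": -0.152,"z": 0.0,"rx": 0.0,"ry": 0.0,"rz": 0.0},{"x": 0.0,"y": -0.152,"z": 0.0,"rx": 0.0,"ry": 0.0,"rz": 0.0}]}}

```text
time_s: 11.78
eef_pos: [537.6, -239.4, 298.4]
orientation: [0.225, 3.133, 0.001]
ft_force: [-0.8, 0.1, 0.6]
opening: 59.9
finger_force: 0.0
```

```bash
python3 - <<'E'
from h import *
s=snap("w6"); print(s['time_s'],s['eef_pos'],s['orientation'],s['opening'],s['ft_force'])
print(proj("w6",[537.4,-240.3,35]))
a=cv2.imread("pics/w6.png"); cv2.imwrite("pics/w6b.png",cv2.resize(a,(800,600),interpolation=cv2.INTER_CUBIC))
E
```

```text
11.775 [ 537.6083074  -239.44030953  298.36005187] [2.24616864e-01 3.13333156e+00 6.13768020e-04] 59.87602624964151 [-0.8295082   0.11531634  0.64127005]
[np.float64(256.2), np.float64(195.2)]
```

View pics/w6b.png

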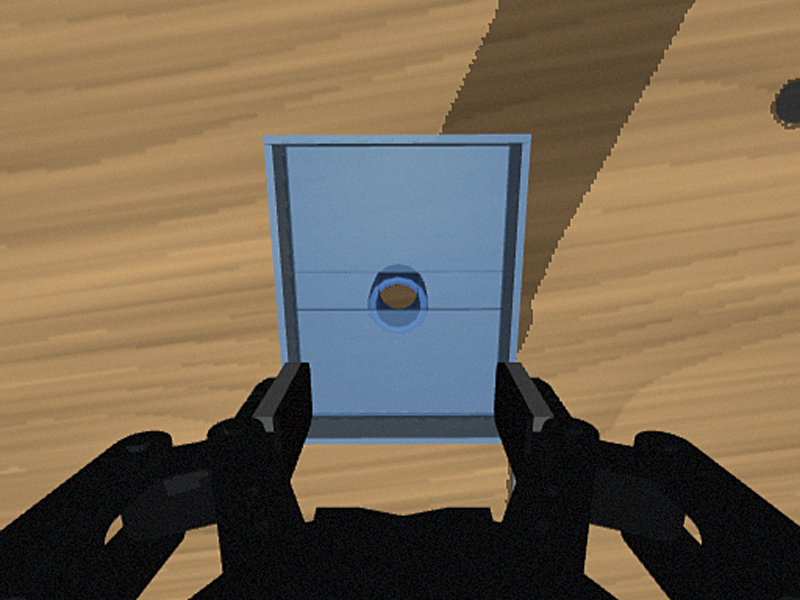

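The tray tube's ring is at (255.4,195.2), within 0.5 mm of the prediction. The tray's far edge is level in the image, so the gripper is aligned. I'll descend and grip.

{"op": "servo_tool", "data": {"steps": [{"x": 0.0,"y": 0.0,"z": -0.3,"rx": 0.0,"ry": 0.0,"rz": 0.0},{"x": 0.0,"y": 0.0,"z": -0.6,"rx": 0.0,"ry": 0.0,"rz": 0.0},{"x": 0.0,"y": 0.0,"z": -0.78,"rx": 0.0,"ry": 0.0,"rz": 0.0},{"x": 0.0,"y": 0.0,"z": -0.78,"rx": 0.0,"ry": 0.0,"rz": 0.0},{"x": 0.0,"y": 0.0,"z": -0.78,"rx": 0.0,"ry": 0.0,"rz": 0.0},{"x": 0.0,"y": 0.0,"z": -0.78,"rx": 0.0,"ry": 0.0,"rz": 0.0}]}}

```text
time_s: 12.58
eef_pos: [538.0, -240.6, 182.8]
orientation: [0.226, 3.131, -0.001]
ft_force: [-0.5, 1.1, 0.5]
opening: 60.1
finger_force: 0.0
```

{"op": "servo_tool", "data": {"steps": [{"x": 0.0,"y": 0.0,"z": 0.0,"rx": 0.0,"ry": 0.0,"rz": 0.0},{"x": 0.0,"y": 0.0,"z": 0.0,"rx": 0.0,"ry": 0.0,"rz": 0.0},{"x": 0.0,"y": 0.0,"z": 0.0,"rx": 0.0,"ry": 0.0,"rz": 0.0},{"x": 0.0,"y": 0.0,"z": 0.0,"rx": 0.0,"ry": 0.0,"rz": 0.0},{"x": 0.0,"y": 0.0,"z": 0.0,"rx": 0.0,"ry": 0.0,"rz": 0.0},{"x": 0.0,"y": 0.0,"z": 0.0,"rx": 0.0,"ry": 0.0,"rz": 0.0}], "fingers": -1.0}}

```text
time_s: 13.32
eef_pos: [537.8, -240.6, 182.3]
orientation: [0.226, 3.132, -0.001]
ft_force: [-0.9, 0.4, 7.7]
opening: 29.7
finger_force: 60.3
```

{"op": "servo_tool", "data": {"steps": [{"x": 0.0,"y": 0.0,"z": 0.1,"rx": 0.0,"ry": 0.0,"rz": 0.0},{"x": 0.0,"y": 0.0,"z": 0.35,"rx": 0.0,"ry": 0.0,"rz": 0.0},{"x": 0.0,"y": 0.0,"z": 0.65,"rx": 0.0,"ry": 0.0,"rz": 0.0},{"x": 0.0,"y": 0.0,"z": 0.9,"rx": 0.0,"ry": 0.0,"rz": 0.0},{"x": 0.0,"y": 0.0,"z": 0.99,"rx": 0.0,"ry": 0.0,"rz": 0.0}]}}

```text
time_s: 13.95
eef_pos: [537.6, -240.6, 332.5]
orientation: [0.226, 3.13, -0.001]
ft_force: [0.9, -0.4, -2.0]
opening: 29.6
finger_force: 59.6
```

{"op": "servo_tool", "data": {"steps": [{"x": 0.0,"y": 0.1,"z": 0.1,"rx": 0.0,"ry": 0.0,"rz": 0.02},{"x": 0.0,"y": 0.3,"z": 0.2,"rx": 0.0,"ry": 0.0,"rz": 0.04},{"x": 0.0,"y": 0.55,"z": 0.3,"rx": 0.0,"ry": 0.0,"rz": 0.06},{"x": 0.0,"y": 0.8,"z": 0.37,"rx": 0.0,"ry": 0.0,"rz": 0.08},{"x": 0.0,"y": 0.99,"z": 0.37,"rx": 0.0,"ry": 0.0,"rz": 0.1}]}}

```text
time_s: 14.58
eef_pos: [537.1, -88.8, 385.0]
orientation: [-0.098, -3.139, -0.001]
ft_force: [-0.1, 0.1, -1.9]
opening: 29.6
finger_force: 59.6
```

{"op": "servo_tool", "data": {"steps": [{"x": -0.08,"y": 0.25,"z": 0.0,"rx": 0.0,"ry": 0.0,"rz": 0.02},{"x": -0.15,"y": 0.5,"z": 0.0,"rx": 0.0,"ry": 0.0,"rz": 0.04},{"x": -0.22,"y": 0.75,"z": 0.0,"rx": 0.0,"ry": 0.0,"rz": 0.07},{"x": -0.3,"y": 0.99,"z": 0.0,"rx": 0.0,"ry": 0.0,"rz": 0.096}]}}

```text
time_s: 15.08
eef_pos: [491.1, 59.0, 384.3]
orientation: [0.019, -3.139, 0.0]
ft_force: [-0.5, 0.3, -1.5]
opening: 29.8
finger_force: 59.6
```

{"op": "servo_tool", "data": {"steps": [{"x": -0.08,"y": 0.25,"z": 0.0,"rx": 0.0,"ry": 0.0,"rz": 0.0},{"x": -0.15,"y": 0.5,"z": 0.0,"rx": 0.0,"ry": 0.0,"rz": 0.0},{"x": -0.22,"y": 0.75,"z": 0.0,"rx": 0.0,"ry": 0.0,"rz": 0.0},{"x": -0.28,"y": 0.9,"z": 0.0,"rx": 0.0,"ry": 0.0,"rz": 0.0},{"x": -0.3,"y": 0.99,"z": 0.0,"rx": 0.0,"ry": 0.0,"rz": 0.0}]}}

```text
time_s: 15.7
eef_pos: [446.0, 207.0, 384.4]
orientation: [0.02, -3.14, 0.001]
ft_force: [0.2, 0.3, -1.9]
opening: 29.7
finger_force: 59.6
```

{"op": "servo_tool", "data": {"steps": [{"x": -0.01,"y": 0.08,"z": 0.0,"rx": 0.0,"ry": 0.0,"rz": 0.0},{"x": -0.019,"y": 0.152,"z": 0.0,"rx": 0.0,"ry": 0.0,"rz": 0.0},{"x": -0.019,"y": 0.152,"z": 0.0,"rx": 0.0,"ry": 0.0,"rz": 0.0},{"x": -0.019,"y": 0.152,"z": 0.0,"rx": 0.0,"ry": 0.0,"rz": 0.0},{"x": -0.019,"y": 0.152,"z": 0.0,"rx": 0.0,"ry": 0.0,"rz": 0.0},{"x": -0.019,"y": 0.152,"z": 0.0,"rx": 0.0,"ry": 0.0,"rz": 0.0}]}}

```text
time_s: 16.45
eef_pos: [444.7, 227.6, 385.2]
orientation: [-0.014, 3.141, 0.0]
ft_force: [-0.6, -0.2, -1.3]
opening: 29.9
finger_force: 59.6
```

The tray is over the mast, so I'll lower it.

{"op": "servo_tool", "data": {"steps": [{"x": 0.0,"y": 0.0,"z": -0.06,"rx": 0.0,"ry": 0.0,"rz": 0.0},{"x": 0.0,"y": 0.0,"z": -0.12,"rx": 0.0,"ry": 0.0,"rz": 0.0},{"x": 0.0,"y": 0.0,"z": -0.16,"rx": 0.0,"ry": 0.0,"rz": 0.0},{"x": 0.0,"y": 0.0,"z": -0.2,"rx": 0.0,"ry": 0.0,"rz": 0.0},{"x": 0.0,"y": 0.0,"z": -0.23,"rx": 0.0,"ry": 0.0,"rz": 0.0},{"x": 0.0,"y": 0.0,"z": -0.25,"rx": 0.0,"ry": 0.0,"rz": 0.0},{"x": 0.0,"y": 0.0,"z": -0.25,"rx": 0.0,"ry": 0.0,"rz": 0.0}]}}

```text
time_s: 17.32
eef_pos: [444.5, 228.0, 347.5]
orientation: [0.015, -3.141, 0.0]
ft_force: [-0.7, -0.3, -1.7]
opening: 29.7
finger_force: 59.6
```

{"op": "servo_tool", "data": {"steps": [{"x": 0.0,"y": 0.0,"z": -0.02,"rx": 0.0,"ry": 0.0,"rz": 0.0},{"x": 0.0,"y": 0.0,"z": -0.04,"rx": 0.0,"ry": 0.0,"rz": 0.0},{"x": 0.0,"y": 0.0,"z": -0.046,"rx": 0.0,"ry": 0.0,"rz": 0.0},{"x": 0.0,"y": 0.0,"z": -0.046,"rx": 0.0,"ry": 0.0,"rz": 0.0}]}}

```text
time_s: 17.82
eef_pos: [444.8, 228.0, 342.2]
orientation: [-0.015, 3.141, 0.001]
ft_force: [-4.1, -1.5, 11.3]
opening: 29.5
finger_force: 61.3
```

Contact came at the expected height of 342. Now release, rise straight up and check.

{"op": "servo_tool", "data": {"steps": [{"x": 0.0,"y": 0.0,"z": 0.005,"rx": 0.0,"ry": 0.0,"rz": 0.0},{"x": 0.0,"y": 0.0,"z": 0.005,"rx": 0.0,"ry": 0.0,"rz": 0.0},{"x": 0.0,"y": 0.0,"z": 0.005,"rx": 0.0,"ry": 0.0,"rz": 0.0},{"x": 0.0,"y": 0.0,"z": 0.005,"rx": 0.0,"ry": 0.0,"rz": 0.0},{"x": 0.0,"y": 0.0,"z": 0.1,"rx": 0.0,"ry": 0.0,"rz": 0.0},{"x": 0.0,"y": 0.0,"z": 0.35,"rx": 0.0,"ry": 0.0,"rz": 0.0},{"x": 0.0,"y": 0.0,"z": 0.7,"rx": 0.0,"ry": 0.0,"rz": 0.0},{"x": 0.0,"y": 0.0,"z": 0.99,"rx": 0.0,"ry": 0.0,"rz": 0.0},{"x": 0.2,"y": 0.0,"z": 0.99,"rx": 0.0,"ry": 0.0,"rz": 0.0},{"x": 0.2,"y": 0.0,"z": 0.99,"rx": 0.0,"ry": 0.0,"rz": 0.0}], "fingers": 0.4}}

```text
time_s: 19.08
eef_pos: [475.7, 227.5, 490.5]
orientation: [-0.013, 3.14, 0.001]
ft_force: [-1.0, -0.0, 0.5]
opening: 59.7
finger_force: 0.0
```

```bash
python3 - <<'E'
from h import *
s=snap("w7"); print(s['time_s'],s['eef_pos'],s['opening'],s['ft_force'])
sc=grab_frame("scene")[:,:,::-1]
a=cv2.resize(cv2.imread("pics/w7.png"),(400,300)); b=cv2.resize(sc[80:230,290:440],(400,400),interpolation=cv2.INTER_CUBIC)
a=cv2.copyMakeBorder(a,0,100,0,0,cv2.BORDER_CONSTANT)
cv2.imwrite("pics/w7b.png",np.hstack([a,b])); print(proj("w7",[444.5,228,195]))
E
```

```text
19.075 [475.6674663  227.53124301 490.52969867] 59.672920252611455 [-0.98516094 -0.01274837  0.503042  ]
[np.float64(258.0), np.float64(151.4)]
```

View pics/w7b.png

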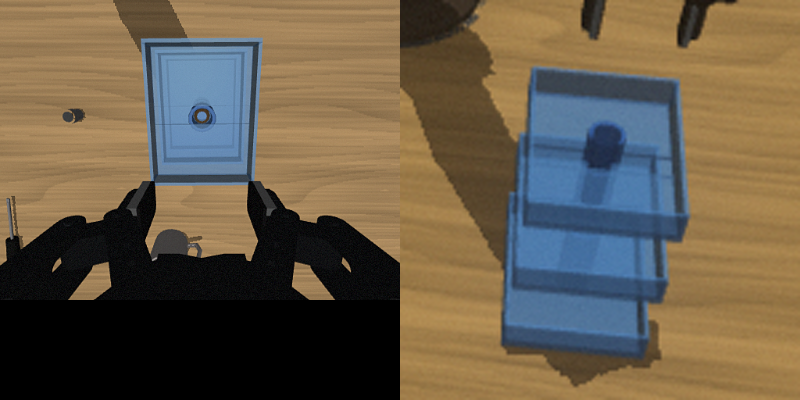

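The tray is level, squared with the trays below, and its tube ring is at (258,149) with the mast tip visible inside it. The gripper is clear, so I'm handing the job in.

```bash
python3 -c "
from rig import *
print(job_done())"
```

```text
the job is handed in; nothing more can be done
None
```

I put the spacer and then the tray onto the mast, both seated at the expected heights and squared up in the last pictures, released everything and handed the job in at about 19 s; no verdict came back.

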